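# Spring the lock box open with its round key and bring the key home

## Task

Open the grey steel lock box: take its key, the one with the wide round bow, from the wooden block, push it fully home in the round lock and turn it clockwise until the lid springs ajar. A turned key is trapped, so turn it back to its stop without forcing it and draw it out, then stand it back in its hole in the block. Leave the lid ajar and everything else where it stands.

Things in the scene. Friction and masses are not known exactly. Their poses are not given: they have to be found in the camera images.
- key: Loose key, 35 g, standing upright. Origin: on the axis of its steel tube at the underside of the black collar; z up. Below it a tube 12 mm in diameter and 14 mm long, the last 2 mm chamfered by 1.5 mm. Above it the collar (24 mm wide, 3 mm high) and the bow, an upright disc 9 mm thick (along x: grip it there), 32 mm wide (y), from 3 to 33 mm above the origin.
- key_lug (a point): Outer face of the steel lug on the key's tube: 10.5 mm from the axis towards the key's +x, 7 mm below the key's origin. The lug is 3.5 mm wide, from 5.5 to 9 mm below the origin. In the lock the lug has 0.55 mm of play each way in the plug and the tube 0.75 mm in the bore, so the key leads the plug by up to 0.2 rad, and by twice that when the turning is reversed.
- flat_key: The other key, loose, to be left standing: the same collar, but a narrow straight bow 9 mm thick (x), 16 mm wide (y), its top 39 mm above its origin, and a flat blade below. Origin as for the key.
- key_block: Light wooden block 46 (x) by 100 (y) by 30 mm (z); it does not move. Origin: centre of its underside. Two oblong holes, 50 mm apart along y, hold the two keys, collars resting on the block's top, lugs towards the block's +x. Which key stands in which hole changes.
- hole_a (a point): Point on the block's top, at its -y end, where the origin of a standing key is. Axes as the block's. The oblong hole is 20 mm deep, 20.5 mm along x, 15.5 mm along y, centred 2.25 mm to +x of this point: about 2 mm of play all round a key whose lug looks to +x.
- hole_b (a point): The same for the hole at the block's +y end.
- lock_mouth (a point): Centre of the lock's mouth, at the top of its steel bezel (34 mm wide, 82 mm above the desk). Axes are the box's: z up, lid on the +x side. Bore 13.5 mm, lip 3.5 mm thick, with a notch 4.8 mm wide for the key's lug. The lock was fitted askew: the notch looks to +x only within 0.5 rad either way (not measured: see it, or feel where the pressed key drops in). Key fully home: collar on the bezel, key's origin here.
- lid (a joint): The lid's hinge, on the box's +x side: 0 shut. The key's lug turns the lock's plug (friction 0.04 N m, it stays where left) clockwise from above, from one stop to the other, 1.35 rad; at 0.2 to 1.25 rad its cam lets go of the lid and a spring lifts the lid to about 0.2 rad. It stays ajar when the key is turned back.
- lockbox: Grey steel box 140 by 140 by 80 mm; it does not move. Origin: centre of its underside. The lock is 44 mm towards -x from it. The key goes in and out only at the plug's first stop, with 0.1 to 0.15 rad of play; once turned, the lip traps its lug (2 mm of lift left). More than 50 N of contact in all between key and lock, pushed, pulled or twisted, is damage.
- lid_edge (a point): Middle of the lid's free edge, 33 mm from the lock's axis, 80 mm above the desk when shut; it rises about 17 mm when the lid springs ajar.
- ink_bottle: Bystander: small ink bottle with a dropper cap, 40 mm wide, 70 mm high, standing; origin at its underside.
- eraser: Bystander: eraser 20 by 42 by 12 mm, lying; origin at its underside.
- white_bottle: Bystander: small white screw-cap bottle, 45 mm wide, 66 mm high, standing; origin at its underside.

How it is judged:
On the way, in this order (a step that is already met when the one before it is completed fails the run):
1. the key is fully home in the lock (z of key in the frame of lock_mouth below 0.002 m and horizontal distance between key and lock_mouth below 0.003 m and angle between key's own z axis and vertical below 0.1 rad), for 0.1 s.
2. turned by the key, the catch has let go: the lid is ajar with the key still home in the lock (all of step 1 and value of joint lid above 0.08 rad), for 0.1 s.
3. turned back, the key is out of the lock, the lid still ajar (z of key in the frame of lock_mouth above 0.016 m and value of joint lid above 0.08 rad), for 0.1 s.
At the end, for the whole second after the job is handed in: The key stands upright (within 0.12 rad) in a hole of the block, within 6 mm of its place, its collar on the block's top within 4 mm, at rest; the lid is ajar by more than 0.08 rad ((horizontal distance between key and hole_a below 0.006 m or horizontal distance between key and hole_b below 0.006 m) and z of key in the frame of key_block between 0.026 and 0.034 m and angle between key's own z axis and vertical below 0.12 rad and linear speed of key below 0.01 m/s and value of joint lid above 0.08 rad); the robot touches nothing.
It fails at once if the key is forced: more than 50 N in all between the key and the lock box (contact force between key and lockbox above 50 N).
It fails at once if the other key is taken out or pushed over (distance of flat_key from where it was at the start of the episode above 0.012 m or angle between flat_key's own z axis and vertical above 0.4 rad).
It fails at once if a bystander is pushed away or knocked over (distance of any of ink_bottle, eraser, white_bottle from where it was at the start of the episode above 0.03 m).
It fails at once if the robot's hand strikes or levers the lid or box (contact force between the arm and lockbox above 20 N).
It also fails if it takes over 61 s, if anything falls off the work surface, if the arm or the gripper's body presses on something with over 40 N, if the wrist force passes 120 N, or if a joint passes its speed limit or range.

## Robot

A 6-joint arm with a two-finger parallel gripper is mounted at the origin on the work surface; the furniture and walls round the work are solid. World frame = base frame: x ahead of the robot, y to its left, z up, the work surface at z = 0. Lengths are in m, angles in rad, forces in N, time in s.
With the tool pointing down it reaches from about 0.35 to 0.975 m from the base axis. Payload 17.4 kg.
Tool frame: the origin (TCP) lies midway between the tips of the shut fingers; the grasp point (between the pads) lies 19 mm behind it; z points along the fingers, y is the direction in which the jaws open and shut (so a half turn about z gives the same grasp; the last joint's range is limited). The gripper opens to 85 mm and grips with 20 to 120 N. Pads are 22 mm wide; open, the fingers measure 114 mm over their backs; the gripper's body (76 mm by 85 mm) begins 54 mm behind the grasp point. The pads swing forward as they close: fully open they stand 13 mm farther back than shut.
Start: joints at [-1.144, 0.116, 1.442, -0, 1.584, -0.038], TCP at [0.303, -0.603, 0.231] pointing down, gripper open.
Joint ranges: [-2.83, 2.83], [-0.83, 2.19], [0.07, 2.5], [-1.14, 4.28], [0.01, 3], [-2.97, 2.97]. Speed limits (rad/s): [1.89, 1.89, 2.22, 3.14, 3.14, 3.14].

## Interface

Orientations are given as a rotation vector (axis times angle).
In Python, from rig import ctrl, camera, ticket, find_in, masks_of, spot_point gives the robot as it stands.
- The arm moves only by the shell command python3 -m creep 'ROWS'. ROWS is JSON, a list of rows, each an object with "travel": the shift along the world's x, y, z in m, a list of three; "dr": the turn, a rotation vector about the world's x, y, z in rad, a list of three; "fingers": the opening, from -1 (shut) to 1 (fully open). In form: [{"travel": [dx, dy, dz], "dr": [ax, ay, az], "fingers": fingers}, ...]. A call has 1 to 5 rows; each row is the pose to reach, as a shift and turn from the pose commanded when the call began; what a row does not reach only later rows make up. A row lasts 1/12 s, in which the tool goes at most 41.7 mm and 7.16 degrees, less where a joint would pass 70% of its speed; a pose out of reach is approached as far as the arm can. A call with a gripper value outside its range is refused whole. The fingers move at their own pace and stop on an object; the grip force is fixed at half the most. Time passes only in rows, so rows that repeat a pose let the fingers close. It gives the time, the measured TCP pose, the force and the opening at its end, in the units of the state.
- ctrl.sense(): the state, without advancing time (a new reading comes with each control period).
- camera(name): name is "scene" or "top" or "wrist"; returns a dict with "img" (384x512x3 uint8, red, green, blue), "range_z" (384x512 float32, m along the optical axis (not along the pixel's ray), 0 where there is no reading), "intrinsics" (3x3 intrinsics, pixels), "pose" (4x4, takes a point from camera to world coordinates). Camera axes: x right, y up, looking along -z (the intrinsics and any distortion apply to the point x, -y, -z); pixel columns grow to the right and rows downward; lengths in m; the calibration is good to about 2 mm. A picture is of the moment at which its call begins.
- ticket.job_done(): hands the job in, once; it reports no verdict.
Trained networks look in a picture, given as the dict that the camera call returned (one of the last four; its "shot" number tells which), for a name from the list of things; names that differ only in an ending like _2 or _b are one class to them, and where a whole thing is asked for, a point or a joint stands for the part that bears it (a point fixed in the world has none). Each returns a list of dicts, best first, with "confidence" (0 to 1); they miss things now and then, are a little off and sometimes report something else, mostly with a low value. They report only what shows in the picture. A call takes as long as a camera call.
- find_in(thing, picture): "location" ([column, row] in pixels, amid what is visible of it).
- masks_of(thing, picture): "mask" (384x512 bool, what is visible of it) and "location" ([column, row] in pixels, amid what is visible of it).
- spot_point(thing, picture): "location" ([column, row] in pixels: a listed point, or the origin of a listed thing).
The state is a dict: "clock": time; "joint_positions": joint angles; "dq": joint speeds; "effort": joint torques, N m; "position": TCP position; "ee_rot": TCP orientation; "ft_force": force on the tool from outside, world axes, zero at the start; "moment": the same for the moment, N m; "opening": finger opening in m.
Only numpy, scipy, OpenCV 4.12 (cv2) and the standard library are available. Lean on these libraries where they do the work, as an engineer would, in place of code of your own. Each camera call takes 0.05 s, during which the arm holds its last target. There are 200 camera calls.

## Working session

There is one attempt and no reset: what is moved stays moved. The work goes in short steps, Python scripts to look and compute and a shell command to move; the robot and the scene stay as the last step left them, time stands still between calls to the robot, and variables do not carry over. Pictures are saved under pics/ and viewed, about 8 in all and at most 12, crops included, and the job is handed in when it is done.

```bash
mkdir -p pics; ls
cat > h.py <<'E'
import numpy as np, cv2
from rig import ctrl, camera, ticket, find_in, masks_of, spot_point
def ray(pic,px):
    K=pic["intrinsics"];T=np.array(pic["pose"])
    d=np.array([(px[0]-K[0][2])/K[0][0],-(px[1]-K[1][2])/K[1][1],-1.0])
    return T[:3,3],T[:3,:3]@d
def atz(pic,px,z):
    o,d=ray(pic,px);return o+d*(z-o[2])/d[2]
def dep(pic,px):
    o,d=ray(pic,px);u,v=int(round(px[0])),int(round(px[1]))
    r=pic["range_z"][v-1:v+2,u-1:u+2];r=r[r>0]
    return o+d*np.median(r) if r.size else None
def cloud(pic,mask):
    v,u=np.nonzero(mask&(pic["range_z"]>0));K=pic["intrinsics"];T=np.array(pic["pose"]);z=pic["range_z"][v,u]
    P=np.c_[(u-K[0][2])/K[0][0]*z,-(v-K[1][2])/K[1][1]*z,-z]
    return P@T[:3,:3].T+T[:3,3]
def save(pic,name,crop=None,s=1):
    im=pic["img"][:,:,::-1]
    if crop: im=im[crop[1]:crop[3],crop[0]:crop[2]]
    cv2.imwrite("pics/"+name,cv2.resize(im,None,fx=s,fy=s,interpolation=cv2.INTER_CUBIC))
E
cat > a.py <<'E'
from h import *
np.set_printoptions(precision=4,suppress=True)
s=ctrl.sense();print(s)
ims=[]
for c in ("top","scene"):
    p=camera(c);ims.append(p["img"][:,:,::-1]);print(c,np.array(p["pose"])[:3,3],p["intrinsics"][0][0])
    for t in ("key","flat_key","key_block","lockbox","lid","ink_bottle","eraser","white_bottle"):
        for m in masks_of(t,p)[:2]:
            P=cloud(p,m["mask"]);
            if len(P)==0: continue
            print(t,round(m["confidence"],2),np.round(m["location"]),"med",np.median(P,0),"lo",np.percentile(P,3,0),"hi",np.percentile(P,97,0))
    for t,z in (("key",.03),("key_lug",.03),("flat_key",.03),("hole_a",.03),("hole_b",.03),("lock_mouth",.082),("lid_edge",.08)):
        for m in spot_point(t,p)[:2]: print("pt",t,round(m["confidence"],2),np.round(m["location"],1),atz(p,m["location"],z))
cv2.imwrite("pics/a.png",cv2.resize(np.vstack(ims),(512,768))[:, :] if 0 else cv2.resize(np.hstack(ims),(800,300)))
E
python3 a.py
```

```text
pics
{'clock': 0.0, 'joint_positions': array([-1.1438,  0.1165,  1.4423,  0.    ,  1.584 , -0.0378]), 'dq': array([-0.0005, -0.0015, -0.0007, -0.0012, -0.0011,  0.0007]), 'effort': array([  0.0027, -73.1975, -63.2488,   0.0001,   0.0063,   0.    ]), 'position': array([ 0.3025, -0.6032,  0.2306]), 'ee_rot': array([-3.056 , -0.7233,  0.0003]), 'ft_force': array([-0.2508,  0.571 , -0.3475]), 'moment': array([-0.0026,  0.0016,  0.0182]), 'opening': 0.08552860833413446}
top [ 0.3213 -0.0953  1.1494] 481.91703327503535
flat_key 0.63 [310. 216.] med [ 0.375  -0.2118  0.036 ] lo [ 0.3673 -0.2221  0.0296] hi [ 0.386  -0.2039  0.0713]
key_block 0.61 [315. 221.] med [ 0.3635 -0.2338  0.0304] lo [ 0.3268 -0.2801  0.0014] hi [ 0.4    -0.1879  0.0352]
key_block 0.35 [230. 190.] med [ 0.4393 -0.0363  0.0812] lo [ 0.3831 -0.1008  0.0768] hi [0.4968 0.0268 0.0858]
lockbox 0.87 [237. 175.] med [ 0.4626 -0.052   0.0802] lo [ 0.3879 -0.1279  0.0703] hi [0.5395 0.0252 0.0852]
lid 0.77 [231. 192.] med [ 0.4389 -0.0358  0.0813] lo [ 0.3835 -0.1007  0.0775] hi [0.495  0.0285 0.0858]
lid 0.29 [181. 158.] med
[... 1851 characters left out ...]
] med [ 0.4399 -0.0404  0.0806] lo [ 0.3816 -0.1047  0.078 ] hi [0.4964 0.0271 0.0849]
pt key 0.63 [146.1 234.6] [ 0.3505 -0.2622  0.03  ]
pt key_lug 0.67 [144.5 233.5] [ 0.3464 -0.2623  0.03  ]
pt flat_key 0.64 [281.3 194.1] [ 0.4718 -0.0375  0.03  ]
pt flat_key 0.48 [175.7 225.3] [ 0.3748 -0.2151  0.03  ]
pt hole_a 0.94 [150.1 233.8] [ 0.3545 -0.2566  0.03  ]
pt hole_a 0.61 [180.5 224.2] [ 0.3795 -0.208   0.03  ]
pt hole_b 0.94 [150.1 233.8] [ 0.3545 -0.2566  0.03  ]
pt hole_b 0.61 [180.5 224.2] [ 0.3795 -0.208   0.03  ]
pt lock_mouth 0.87 [282.2 195.8] [ 0.506  -0.0801  0.082 ]
pt lid_edge 0.71 [274.6 180.3] [ 0.4709 -0.0569  0.08  ]
pt lid_edge 0.6 [281.5 193.7] [ 0.5008 -0.0753  0.08  ]
```

View pics/a.png

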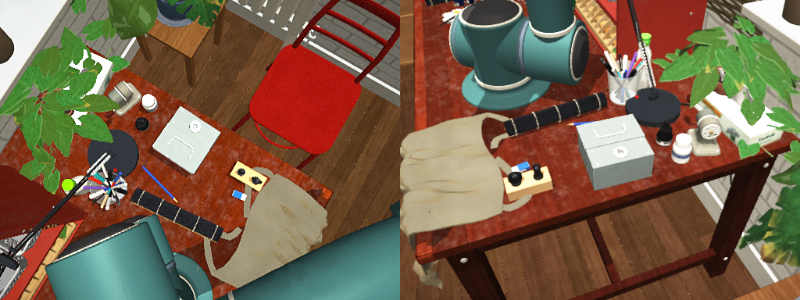

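The top and scene views show the grey box with the lock mouth near (0.50,-0.08). The wooden block's two keys are near (0.353,-0.260), the round bow, and (0.380,-0.214), the flat one. I'll move above the block for a wrist view.

```bash
python3 -m creep '[{"travel":[0.005,0.04,0],"dr":[0,0,0.1],"fingers":1},{"travel":[0.01,0.08,0],"dr":[0,0,0.2],"fingers":1},{"travel":[0.015,0.12,0],"dr":[0,0,0.3],"fingers":1},{"travel":[0.02,0.16,0],"dr":[0,0,0.4],"fingers":1},{"travel":[0.025,0.2,0],"dr":[0,0,0.5],"fingers":1}]'
python3 -m creep '[{"travel":[0.01,0.04,0],"dr":[0,0,0.06],"fingers":1},{"travel":[0.02,0.08,0],"dr":[0,0,0.065],"fingers":1},{"travel":[0.025,0.12,0],"dr":[0,0,0.065],"fingers":1},{"travel":[0.025,0.14,0],"dr":[0,0,0.065],"fingers":1},{"travel":[0.025,0.144,0],"dr":[0,0,0.065],"fingers":1}]'
cat > b.py <<'E'
from h import *
np.set_printoptions(precision=4,suppress=True)
s=ctrl.sense();print(s["position"],s["ee_rot"],s["joint_positions"])
p=camera("wrist");print(np.array(p["pose"]),p["intrinsics"][0][0])
for t in ("key","flat_key","key_block"):
    for m in masks_of(t,p)[:2]:
        P=cloud(p,m["mask"])
        if len(P)==0: continue
        print(t,round(m["confidence"],2),np.round(m["location"]),"med",np.median(P,0),"lo",np.percentile(P,3,0),"hi",np.percentile(P,97,0))
for t,z in (("key",.03),("key_lug",.023),("flat_key",.03),("hole_a",.03),("lock_mouth",.082)):
    for m in spot_point(t,p)[:2]: print("pt",t,round(m["confidence"],2),np.round(m["location"],1),atz(p,m["location"],z))
import sys
save(p,sys.argv[1])
E
python3 b.py b.png
```

```text
clock: 2.02
position: [0.3273, -0.4016, 0.2311]
ee_rot: [2.78, 1.464, 0.0]
ft_force: [0.6, 0.8, 0.4]
opening: 0.0857
clock: 2.43
position: [0.3528, -0.2566, 0.2319]
ee_rot: [2.731, 1.55, 0.001]
ft_force: [-0.5, 0.4, 0.6]
opening: 0.0851
[ 0.3528 -0.2566  0.2319] [2.7311 1.5502 0.0015] [-0.6877 -0.4251  1.921   0.0005  1.6442 -0.1494]
[[ 0.8585  0.4901  0.1512  0.3915]
 [-0.5129  0.8198  0.2546 -0.1913]
 [ 0.0008 -0.2961  0.9551  0.3752]
 [ 0.      0.      0.      1.    ]] 297.62610787435
key 0.65 [258. 172.] med [ 0.3516 -0.2563  0.0573] lo [ 0.3396 -0.2688  0.0313] hi [ 0.3603 -0.2444  0.064 ]
flat_key 0.55 [252. 127.] med [ 0.3767 -0.2129  0.0344] lo [ 0.3652 -0.2233  0.0315] hi [ 0.3859 -0.2041  0.0703]
key_block 0.69 [254. 147.] med [ 0.3648 -0.2327  0.0307] lo [ 0.3283 -0.2798  0.029 ] hi [ 0.3978 -0.1901  0.0321]
pt key 0.62 [259.7 172. ] [ 0.3542 -0.2625  0.03  ]
pt key_lug 0.63 [248.6 168.9] [ 0.3439 -0.2538  0.023 ]
pt flat_key 0.71 [252.2 124.7] [ 0.3749 -0.2109  0.03  ]
pt hole_a 0.75 [250.8 126.1] [ 0.3727 -0.2115  0.03  ]
pt hole_a 0.6 [252.8 170.2] [ 0.3483 -0.2565  0.03  ]
pt lock_mouth 0.3 [244.2 171.6] [ 0.3466 -0.2434  0.082 ]
```

View pics/b.png

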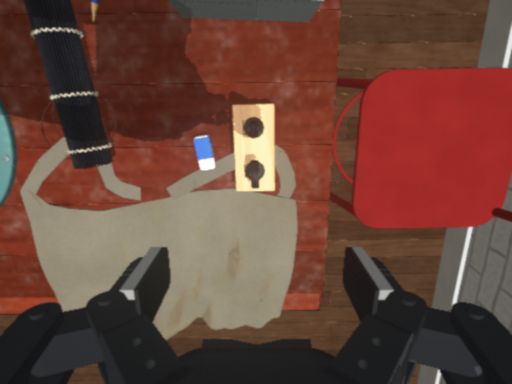

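The wrist view shows the block upright in the image, at columns 233-275 and rows 104-190. The flat key is at (253,127) and the round-bow key at (255,172). The jaw axis is already roughly along the block's short side. Next I'll compute the exact axes.

```bash
cat > c.py <<'E'
from h import *
np.set_printoptions(precision=4,suppress=True)
for c in ("wrist","scene","top"):
    p=camera(c)
    for t in ("key","flat_key","key_block","lockbox"):
        ms=masks_of(t,p)
        if not ms or ms[0]["confidence"]<.5: continue
        P=cloud(p,ms[0]["mask"])
        if t=="key_block": P=P[abs(P[:,2]-.0305)<.004]
        elif t=="lockbox": P=P[abs(P[:,2]-.08)<.006]
        else: P=P[P[:,2]>.045]
        if len(P)<4: continue
        r=cv2.minAreaRect((P[:,:2]*1000).astype(np.float32))
        print(c,t,len(P),"mean",P.mean(0),"zmax",P[:,2].max(),"rect",np.round(r[0],1),np.round(r[1],1),round(r[2],1))
s=ctrl.sense();print(s["position"],s["clock"])
E
python3 c.py
```

```text
wrist key 241 mean [ 0.3518 -0.2556  0.0602] zmax 0.06583985912783402 rect [ 350.8 -257.4] [30.9  8.8] 59.1
wrist flat_key 145 mean [ 0.3752 -0.2135  0.068 ] zmax 0.07103821990047282 rect [ 374.8 -214.1] [16.   8.1] 58.8
wrist key_block 2705 mean [ 0.3645 -0.2328  0.0307] zmax 0.034212399023458906 rect [ 362.6 -236. ] [100.2  46. ] 60.4
scene key 183 mean [ 0.3532 -0.2591  0.0554] zmax 0.06484329854229032 rect [ 352.1 -258.5] [30.9 11.7] 58.7
scene flat_key 103 mean [ 0.3783 -0.216   0.0589] zmax 0.07215825773899454 rect [ 377.3 -215.2] [14.   8.9] 41.1
scene key_block 876 mean [ 0.3686 -0.2384  0.0301] zmax 0.03444524053817699 rect [ 363.6 -236.1] [99.7 48.7] 60.7
scene lockbox 4540 mean [ 0.4677 -0.0573  0.0796] zmax 0.08599683089426291 rect [463.5 -52.3] [144.4 146. ] 56.8
top lockbox 3869 mean [ 0.4633 -0.0519  0.0803] zmax 0.08590634242729522 rect [464.4 -51.8] [144.  143.5] 57.0
[ 0.3526 -0.2594  0.2313] 3.6333
```

```bash
python3 -m creep '[{"travel":[-0.0015,0.0015,-0.035],"dr":[0,0,0.01],"fingers":0.0},{"travel":[-0.0015,0.0015,-0.07],"dr":[0,0,0.01],"fingers":0.0},{"travel":[-0.0015,0.0015,-0.105],"dr":[0,0,0.01],"fingers":0.0},{"travel":[-0.0015,0.0015,-0.13],"dr":[0,0,0.01],"fingers":0.0},{"travel":[-0.0015,0.0015,-0.14],"dr":[0,0,0.01],"fingers":0.0}]'
python3 b.py c.png
```

```text
clock: 4.05
position: [0.3498, -0.2569, 0.0877]
ee_rot: [-2.723, -1.559, 0.002]
ft_force: [-0.0, -0.2, -0.2]
opening: 0.0427
[ 0.3498 -0.2569  0.0877] [-2.723  -1.5587  0.0024] [-0.6922 -0.3586  2.1086  0.      1.3958 -0.1612]
[[ 0.8622  0.4827  0.1539  0.3888]
 [-0.5066  0.8243  0.2526 -0.1917]
 [-0.0049 -0.2957  0.9553  0.231 ]
 [ 0.      0.      0.      1.    ]] 297.62610787435
key 0.94 [260. 217.] med [ 0.3532 -0.2547  0.0582] lo [ 0.3415 -0.2674  0.0327] hi [ 0.3609 -0.2437  0.0643]
flat_key 0.89 [258. 141.] med [ 0.3764 -0.2117  0.0349] lo [ 0.3651 -0.2219  0.0325] hi [ 0.385  -0.2038  0.0702]
key_block 0.58 [260. 173.] med [ 0.365  -0.2311  0.0307] lo [ 0.3287 -0.2798  0.0293] hi [ 0.3987 -0.1895  0.0319]
pt key 0.83 [259.  215.9] [ 0.3496 -0.2606  0.03  ]
pt key_lug 0.56 [246.3 207.8] [ 0.3433 -0.2526  0.023 ]
pt key_lug 0.34 [256.6 142.8] [ 0.3742 -0.2151  0.023 ]
pt flat_key 0.79 [257.  145.3] [ 0.3741 -0.2159  0.03  ]
pt hole_a 0.92 [253.3 143.1] [ 0.3727 -0.2134  0.03  ]
pt hole_a 0.57 [256.6 213.8] [ 0.3489 -0.2583  0.03  ]
```

View pics/c.png

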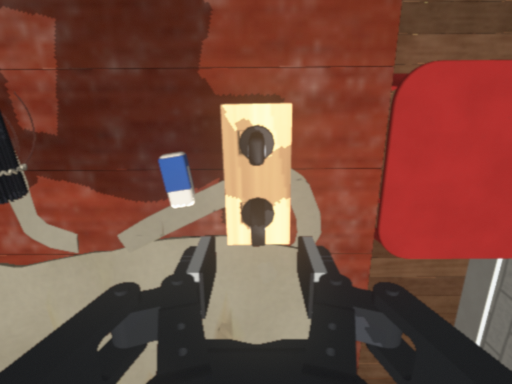

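The jaws straddle the round-bow key, with the jaw centre at column 257 and the bow at column 258. I'll descend and grip.

```bash
python3 -m creep '[{"travel":[0.001,-0.0007,-0.025],"dr":[0,0,0],"fingers":0.0},{"travel":[0.001,-0.0007,-0.045],"dr":[0,0,0],"fingers":0.0},{"travel":[0.001,-0.0007,-0.05],"dr":[0,0,0],"fingers":0.0},{"travel":[0.001,-0.0007,-0.05],"dr":[0,0,0],"fingers":0.0},{"travel":[0.001,-0.0007,-0.05],"dr":[0,0,0],"fingers":0.0}]'
python3 -m creep '[{"travel":[0,0,0],"dr":[0,0,0],"fingers":-0.6},{"travel":[0,0,0],"dr":[0,0,0],"fingers":-1},{"travel":[0,0,0],"dr":[0,0,0],"fingers":-1},{"travel":[0,0,0],"dr":[0,0,0],"fingers":-1},{"travel":[0,0,0],"dr":[0,0,0],"fingers":-1}]'
```

```text
clock: 4.92
position: [0.3523, -0.2588, 0.0423]
ee_rot: [2.726, 1.561, 0.0]
ft_force: [0.4, 0.2, -0.1]
opening: 0.0429
clock: 5.33
position: [0.3523, -0.2588, 0.0424]
ee_rot: [2.726, 1.56, 0.0]
ft_force: [-2.7, 1.9, 7.4]
opening: 0.0079
```

```bash
python3 -m creep '[{"travel":[0,0,0],"dr":[0,0,0],"fingers":-0.5},{"travel":[0,0,0],"dr":[0,0,0],"fingers":-0.5},{"travel":[-0.001,0.0006,-0.003],"dr":[0,0,0],"fingers":-0.5},{"travel":[-0.001,0.0006,-0.0055],"dr":[0,0,0],"fingers":-0.5},{"travel":[-0.001,0.0006,-0.0055],"dr":[0,0,0],"fingers":-0.5}]'
python3 -m creep '[{"travel":[0,0,0],"dr":[0,0,0],"fingers":-1},{"travel":[0,0,0],"dr":[0,0,0],"fingers":-1},{"travel":[0,0,0],"dr":[0,0,0],"fingers":-1},{"travel":[0,0,0],"dr":[0,0,0],"fingers":-1}]'
```

```text
clock: 5.75
position: [0.3508, -0.2578, 0.0351]
ee_rot: [-2.726, -1.56, 0.0]
ft_force: [-0.5, -0.1, 0.7]
opening: 0.0213
clock: 6.08
position: [0.3511, -0.258, 0.0358]
ee_rot: [-2.727, -1.561, -0.0]
ft_force: [0.3, 0.4, -1.1]
opening: 0.0077
```

```bash
python3 -m creep '[{"travel":[0,0,0.015],"dr":[0,0,0],"fingers":-1},{"travel":[0,0,0.045],"dr":[0,0,0],"fingers":-1},{"travel":[0.01,0.01,0.08],"dr":[0,0,0],"fingers":-1},{"travel":[0.035,0.038,0.11],"dr":[0,0,0],"fingers":-1},{"travel":[0.06,0.066,0.135],"dr":[0,0,0],"fingers":-1}]'
python3 -m creep '[{"travel":[0.025,0.028,0.009],"dr":[0,0,0],"fingers":-1},{"travel":[0.05,0.055,0.009],"dr":[0,0,0],"fingers":-1},{"travel":[0.059,0.064,0.009],"dr":[0,0,0],"fingers":-1},{"travel":[0.059,0.064,0.009],"dr":[0,0,0],"fingers":-1}]'
cat > d.py <<'E'
from h import *
import sys
np.set_printoptions(precision=4,suppress=True)
s=ctrl.sense();print(s["position"],s["ee_rot"],s["joint_positions"],s["opening"])
w=camera("wrist");sc=camera("scene")
for n,p in (("wrist",w),("scene",sc)):
    for t,z in (("key",s["position"][2]-.006),("key_lug",s["position"][2]-.013),("lock_mouth",.082),("lid_edge",.08)):
        for m in spot_point(t,p)[:2]: print(n,t,round(m["confidence"],2),np.round(m["location"],1),atz(p,m["location"],z))
save(w,"x.png")
a=w["img"][:,:,::-1]; ms=[m["location"] for m in find_in("key",sc)[:1]]
x,y=[int(v) for v in (ms[0] if ms else (230,150))]; x=min(max(x,60),450);y=min(max(y,45),330)
b=cv2.resize(sc["img"][y-45:y+45,x-60:x+60,::-1],(400,300),interpolation=cv2.INTER_CUBIC)
ml=spot_point("lock_mouth",w); lx,ly=[int(v) for v in (ml[0]["location"] if ml else (256,120))];lx=min(max(lx,40),470);ly=min(max(ly,30),350)
c=cv2.resize(a[ly-30:ly+30,lx-40:lx+40],(400,300),interpolation=cv2.INTER_CUBIC)
cv2.imwrite("pics/"+sys.argv[1],np.vstack([np.hstack([cv2.resize(a,(400,300)),b]),np.hstack([c,cv2.resize(sc["img"][100:300,150:417,::-1],(400,300))])]))
print("crop corners",x,y,lx,ly)
E
python3 d.py d.png
```

```text
clock: 6.5
position: [0.406, -0.1979, 0.1677]
ee_rot: [2.727, 1.556, 0.001]
ft_force: [-0.2, -1.1, 0.8]
opening: 0.0079
clock: 6.83
position: [0.466, -0.1321, 0.1741]
ee_rot: [-2.724, -1.565, -0.0]
ft_force: [-0.2, -0.7, -0.9]
opening: 0.0078
[ 0.466  -0.1321  0.1741] [-2.7235 -1.5648 -0.    ] [-0.329  -0.2895  1.9137  0.0004  1.5178  0.1988] 0.007840188586513242
wrist key 0.94 [258.5 247.5] [ 0.4661 -0.1342  0.1681]
wrist key_lug 0.63 [241.  243.2] [ 0.457  -0.1299  0.1611]
wrist lock_mouth 0.77 [261.5 115.3] [ 0.5025 -0.0773  0.082 ]
wrist lid_edge 0.83 [214.2 111.5] [ 0.4724 -0.0566  0.08  ]
scene key 0.41 [240.  166.3] [ 0.4656 -0.1376  0.1681]
scene key_lug 0.58 [236.8 164.4] [ 0.4534 -0.1319  0.1611]
scene lock_mouth 0.82 [278.8 196.4] [ 0.5024 -0.0849  0.082 ]
scene lid_edge 0.69 [274.4 179.2] [ 0.4688 -0.055   0.08  ]
crop corners 237 168 261 115
```

View pics/d.png

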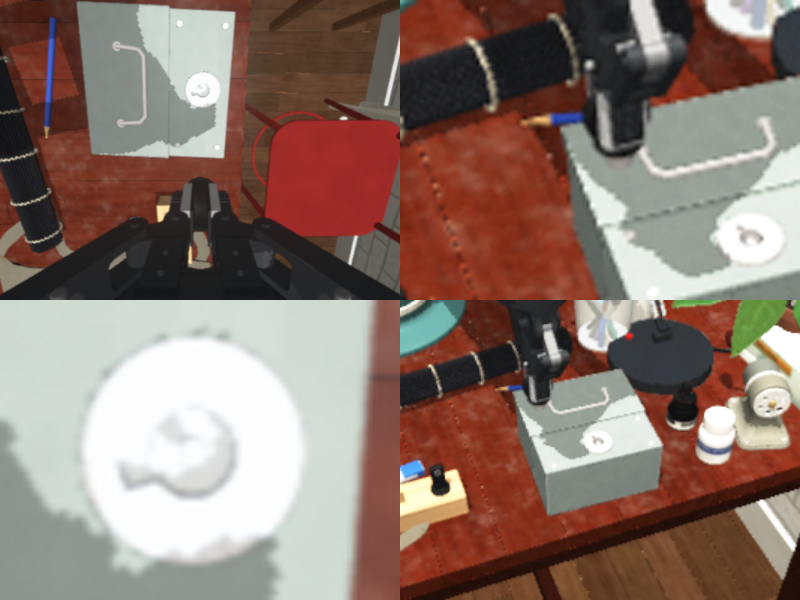

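The wrist view shows the white bezel centred at pixel (259.6,115.3) with its notch tip near (246.6,119.4). So the notch lies about 19° CCW of the key's x axis. The lug prediction points towards the lid in every view. I'll turn by 0.33 rad, move nearer and measure again.

```bash
python3 -m creep '[{"travel":[0.005,0.007,-0.015],"dr":[0,0,0.11],"fingers":-1},{"travel":[0.01,0.015,-0.03],"dr":[0,0,0.22],"fingers":-1},{"travel":[0.0155,0.022,-0.042],"dr":[0,0,0.33],"fingers":-1},{"travel":[0.0155,0.022,-0.042],"dr":[0,0,0.33],"fingers":-1},{"travel":[0.0155,0.022,-0.042],"dr":[0,0,0.33],"fingers":-1}]'
cat > e.py <<'E'
from h import *
import sys
np.set_printoptions(precision=4,suppress=True)
s=ctrl.sense();print(s["position"],s["ee_rot"],s["joint_positions"],s["opening"],s["ft_force"])
p=camera("wrist")
for t,z in (("key",s["position"][2]-.006),("key_lug",s["position"][2]-.013),("lock_mouth",.082),("lid_edge",.08)):
    for m in spot_point(t,p)[:2]: print(t,round(m["confidence"],2),np.round(m["location"],1),atz(p,m["location"],z))
# rectified top view of the plane z=.082, 0.15 mm/px, world x right, y up, centred at c
c=np.array([.5015,-.0765]); g=(np.arange(400)-200)*.00015
K=np.array(p["intrinsics"]);T=np.array(p["pose"])
X,Y=np.meshgrid(c[0]+g,c[1]-g);Q=(np.stack([X,Y,np.full_like(X,.082)],-1)-T[:3,3])@T[:3,:3]
u=(K[0][2]-K[0][0]*Q[...,0]/Q[...,2]).astype(np.float32);v=(K[1][2]+K[1][1]*Q[...,1]/Q[...,2]).astype(np.float32)
R=cv2.remap(p["img"],u,v,cv2.INTER_CUBIC)
cv2.imwrite("pics/"+sys.argv[1],np.hstack([cv2.resize(R,(400,400))[:,:,::-1],cv2.resize(p["img"][:,64:448],(400,400))[:,:,::-1]]))
E
python3 e.py e.png
```

```text
clock: 7.85
position: [0.4799, -0.1119, 0.1321]
ee_rot: [-2.435, -1.984, 0.001]
ft_force: [0.3, 0.2, 1.4]
opening: 0.0079
[ 0.4799 -0.1119  0.1321] [-2.4351 -1.9835  0.0012] [-0.2808 -0.2458  1.9476 -0.0001  1.441  -0.0771] 0.007857888643970495 [0.3109 0.1635 1.4169]
key 0.77 [258.4 243. ] [ 0.4813 -0.1112  0.1261]
key_lug 0.91 [238.5 241.9] [ 0.4695 -0.1117  0.1191]
lock_mouth 0.79 [278.2 160.4] [ 0.5019 -0.0769  0.082 ]
lid_edge 0.77 [226.9 142.7] [ 0.4713 -0.059   0.08  ]
```

View pics/e.png

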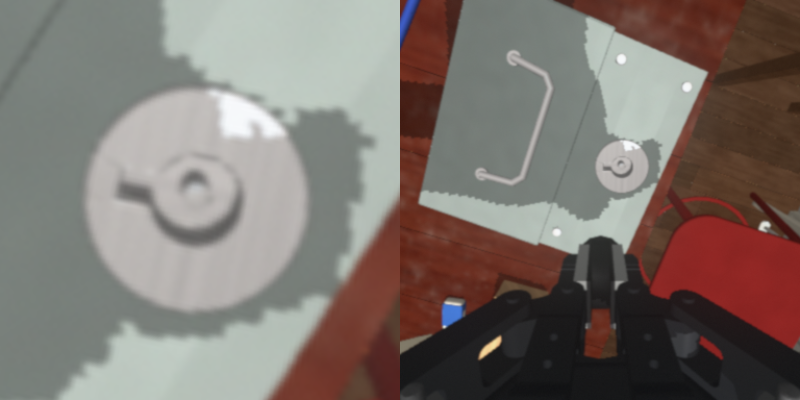

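The rectified view is 0.15 mm/px. It shows the bore centre at (197,199), so the lock is near (0.501,-0.0765). The notch tip at (118,190) gives a notch direction of about 173.5°, so the key needs 0.09 rad more. I'll move over the lock.

```bash
python3 -m creep '[{"travel":[0.007,0.012,0],"dr":[0,0,0.04],"fingers":-1},{"travel":[0.014,0.024,0],"dr":[0,0,0.09],"fingers":-1},{"travel":[0.0206,0.0352,-0.01],"dr":[0,0,0.09],"fingers":-1},{"travel":[0.0206,0.0352,-0.025],"dr":[0,0,0.09],"fingers":-1},{"travel":[0.0206,0.0352,-0.025],"dr":[0,0,0.09],"fingers":-1}]'
python3 -m creep '[{"travel":[0,0,0],"dr":[0,0,0],"fingers":-1}]'
cat > f.py <<'E'
from h import *
import sys
np.set_printoptions(precision=4,suppress=True)
s=ctrl.sense();print(s["position"],s["ee_rot"],s["ft_force"])
p=camera("wrist");sc=camera("scene")
for n,q in (("w",p),("s",sc)):
  for t,z in (("key",s["position"][2]-.006),("lock_mouth",.082)):
    for m in spot_point(t,q)[:1]: print(n,t,round(m["confidence"],2),np.round(m["location"],1),atz(q,m["location"],z))
a=cv2.resize(p["img"][150:270,180:340,::-1],(800,600),interpolation=cv2.INTER_CUBIC)
b=cv2.resize(sc["img"][150:240,220:340,::-1],(400,300),interpolation=cv2.INTER_CUBIC)
a[300:,400:]=b
cv2.imwrite("pics/"+sys.argv[1],a)
E
python3 f.py f.png
```

```text
clock: 8.52
position: [0.5, -0.0761, 0.1044]
ee_rot: [-2.341, -2.091, 0.003]
ft_force: [-1.1, -0.2, -2.3]
opening: 0.0078
clock: 8.6
position: [0.5004, -0.0767, 0.1065]
ee_rot: [-2.342, -2.092, 0.002]
ft_force: [0.1, 0.4, -0.8]
opening: 0.0079
[ 0.5004 -0.0767  0.1065] [-2.3416 -2.0925  0.0017] [ 0.0741  0.4419 -0.7739]
w key 0.56 [258.2 245. ] [ 0.5014 -0.077   0.1005]
w lock_mouth 0.93 [261.2 229.4] [ 0.5035 -0.0761  0.082 ]
s key 0.72 [178.9 225.6] [ 0.4312 -0.2475  0.1005]
s lock_mouth 0.46 [176.5 224.6] [ 0.4131 -0.2392  0.082 ]
```

View pics/f.png

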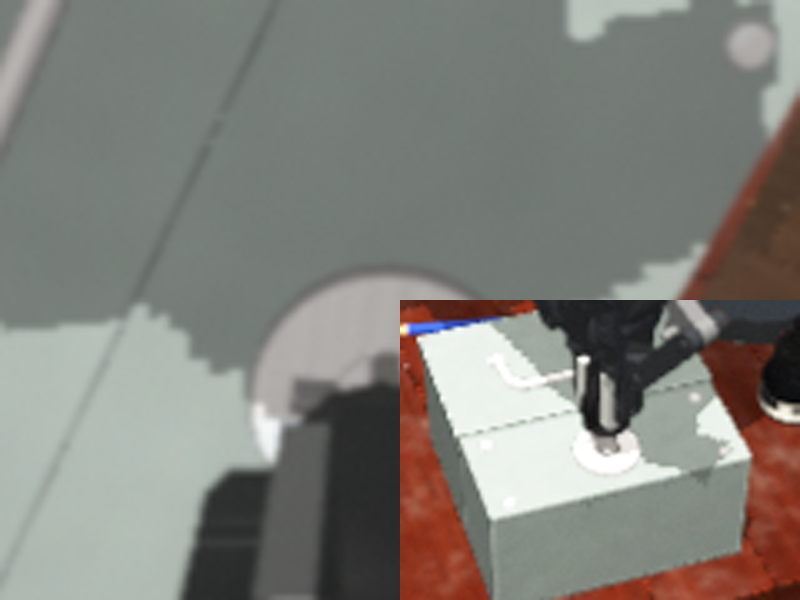

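The scene inset shows the key tip over the bezel centre, and the wrist view shows the lug pointing left, as the notch does. I'll lower gently while watching the force.

```bash
python3 -m creep '[{"travel":[0,0,-0.001],"dr":[0,0,0],"fingers":-1},{"travel":[0,0,-0.002],"dr":[0,0,0],"fingers":-1},{"travel":[0,0,-0.003],"dr":[0,0,0],"fingers":-1},{"travel":[0,0,-0.003],"dr":[0,0,0],"fingers":-1}]' | tr '\n' ' '; python3 -m creep '[{"travel":[0,0,-0.001],"dr":[0,0,0],"fingers":-1},{"travel":[0,0,-0.001],"dr":[0,0,0],"fingers":-1}]'| tr '\n' ' '; python3 -m creep '[{"travel":[0,0,-0.001],"dr":[0,0,0],"fingers":-1},{"travel":[0,0,-0.001],"dr":[0,0,0],"fingers":-1}]'| tr '\n' ' '
```

```text
clock: 9.23 position: [0.5006, -0.0769, 0.104] ee_rot: [-2.341, -2.094, 0.0] ft_force: [0.5, -0.4, -0.3] opening: 0.0077 clock: 9.4 position: [0.5007, -0.0768, 0.1031] ee_rot: [-2.341, -2.095, 0.0] ft_force: [0.8, 0.2, -0.7] opening: 0.0083 clock: 9.57 position: [0.5007, -0.0768, 0.1021] ee_rot: [-2.341, -2.095, 0.0] ft_force: [-0.9, -0.3, -1.3] opening: 0.0077
```

```bash
for i in 1 2 3 ; do :; done; python3 -m creep '[{"travel":[0,0,-0.001],"dr":[0,0,0],"fingers":-1},{"travel":[0,0,-0.001],"dr":[0,0,0],"fingers":-1}]' | tr '\n' ' '; python3 -m creep '[{"travel":[0,0,-0.001],"dr":[0,0,0],"fingers":-1},{"travel":[0,0,-0.001],"dr":[0,0,0],"fingers":-1}]'| tr '\n' ' '
```

```text
clock: 9.73 position: [0.5007, -0.0768, 0.1011] ee_rot: [-2.341, -2.095, 0.0] ft_force: [0.3, 0.7, -1.1] opening: 0.0077 clock: 9.9 position: [0.5007, -0.0768, 0.1001] ee_rot: [-2.341, -2.095, 0.0] ft_force: [-0.1, 0.2, 0.1] opening: 0.008
```

```bash
python3 -m creep '[{"travel":[0,0,-0.001],"dr":[0,0,0],"fingers":-1},{"travel":[0,0,-0.001],"dr":[0,0,0],"fingers":-1}]' | tr '\n' ' '; python3 -m creep '[{"travel":[0,0,-0.001],"dr":[0,0,0],"fingers":-1},{"travel":[0,0,-0.001],"dr":[0,0,0],"fingers":-1}]'| tr '\n' ' '; python3 -m creep '[{"travel":[0,0,-0.001],"dr":[0,0,0],"fingers":-1},{"travel":[0,0,-0.001],"dr":[0,0,0],"fingers":-1}]'| tr '\n' ' '
```

```text
clock: 10.07 position: [0.5007, -0.0768, 0.0991] ee_rot: [-2.341, -2.095, 0.0] ft_force: [-1.2, -0.3, -0.8] opening: 0.008 clock: 10.23 position: [0.5007, -0.0768, 0.0981] ee_rot: [-2.341, -2.095, 0.0] ft_force: [0.1, -0.3, -0.0] opening: 0.008 clock: 10.4 position: [0.5007, -0.0768, 0.0971] ee_rot: [-2.341, -2.095, 0.0] ft_force: [-0.4, 0.2, -0.7] opening: 0.0079
```

```bash
python3 -m creep '[{"travel":[0,0,-0.0007],"dr":[0,0,0],"fingers":-1},{"travel":[0,0,-0.0007],"dr":[0,0,0],"fingers":-1}]' | tr '\n' ' '; python3 -m creep '[{"travel":[0,0,-0.0007],"dr":[0,0,0],"fingers":-1},{"travel":[0,0,-0.0007],"dr":[0,0,0],"fingers":-1}]'| tr '\n' ' '
```

```text
clock: 10.57 position: [0.5008, -0.0769, 0.0965] ee_rot: [2.341, 2.095, 0.0] ft_force: [0.2, 0.5, 0.9] opening: 0.0079 clock: 10.73 position: [0.5009, -0.0769, 0.0961] ee_rot: [2.341, 2.095, 0.0] ft_force: [-0.0, -0.2, 2.1] opening: 0.0076
```

```bash
python3 -m creep '[{"travel":[0,0,-0.0007],"dr":[0,0,0],"fingers":-1},{"travel":[0,0,-0.0007],"dr":[0,0,0],"fingers":-1}]' | tr '\n' ' '; python3 -m creep '[{"travel":[0,0,-0.0005],"dr":[0,0,0],"fingers":-1},{"travel":[0,0,-0.0005],"dr":[0,0,0],"fingers":-1}]'| tr '\n' ' '; python3 -c "
from h import *
s=ctrl.sense();print(s['moment'],s['ft_force'],s['position'])"
```

```text
clock: 10.9 position: [0.501, -0.0769, 0.0956] ee_rot: [2.341, 2.094, 0.001] ft_force: [-0.3, 0.4, 4.5] opening: 0.0085 clock: 11.07 position: [0.5008, -0.0765, 0.0945] ee_rot: [-2.341, -2.094, -0.001] ft_force: [0.8, 3.7, -1.1] opening: 0.0082 [ 0.87390813 -0.31778958 -0.05170948] [ 0.82636878  3.69816297 -1.1174676 ] [ 0.50079476 -0.07647979  0.09449236]
```

```bash
python3 -m creep '[{"travel":[0,0.0004,-0.001],"dr":[0,0,0],"fingers":-1},{"travel":[0,0.0004,-0.001],"dr":[0,0,0],"fingers":-1}]' | tr '\n' ' '; python3 -m creep '[{"travel":[0,0,-0.001],"dr":[0,0,0],"fingers":-1},{"travel":[0,0,-0.001],"dr":[0,0,0],"fingers":-1}]'| tr '\n' ' '; python3 -c "
from h import *
s=ctrl.sense();print(s['moment'],s['ft_force'],s['position'])"
```

```text
clock: 11.23 position: [0.5006, -0.0762, 0.0933] ee_rot: [-2.341, -2.095, 0.0] ft_force: [1.7, 3.1, -0.7] opening: 0.0076 clock: 11.4 position: [0.5007, -0.0763, 0.0924] ee_rot: [-2.341, -2.095, 0.0] ft_force: [0.4, 4.3, -1.6] opening: 0.008 [ 0.85572735 -0.19245941 -0.01663729] [ 0.44620639  4.33486464 -1.59017165] [ 0.50067774 -0.07629429  0.09237303]
```

Going in. I'll keep lowering and centre it slightly towards +y.

```bash
python3 -m creep '[{"travel":[0,0.0004,-0.001],"dr":[0,0,0],"fingers":-1},{"travel":[0,0.0004,-0.001],"dr":[0,0,0],"fingers":-1}]' | tr '\n' ' '; python3 -m creep '[{"travel":[0,0.0002,-0.001],"dr":[0,0,0],"fingers":-1},{"travel":[0,0.0002,-0.001],"dr":[0,0,0],"fingers":-1}]'| tr '\n' ' '; python3 -m creep '[{"travel":[0,0,-0.001],"dr":[0,0,0],"fingers":-1},{"travel":[0,0,-0.001],"dr":[0,0,0],"fingers":-1}]'| tr '\n' ' '; python3 -c "
from h import *
s=ctrl.sense();print(s['moment'],s['ft_force'],s['position'])"
```

```text
clock: 11.57 position: [0.5007, -0.0761, 0.0915] ee_rot: [-2.341, -2.095, 0.0] ft_force: [0.6, 2.7, -1.1] opening: 0.0079 clock: 11.73 position: [0.5007, -0.0759, 0.0905] ee_rot: [-2.341, -2.095, 0.001] ft_force: [-0.5, 0.8, -0.7] opening: 0.0081 clock: 11.9 position: [0.5007, -0.0759, 0.0895] ee_rot: [-2.341, -2.095, 0.0] ft_force: [0.4, 1.1, -0.7] opening: 0.0082 [ 0.33211472 -0.14245915 -0.03144995] [ 0.38672245  1.12750377 -0.69070534] [ 0.50066414 -0.07589794  0.08946992]
```

```bash
python3 -m creep '[{"travel":[0,0,-0.001],"dr":[0,0,0],"fingers":-1},{"travel":[0,0,-0.001],"dr":[0,0,0],"fingers":-1}]' | tr '\n' ' '; python3 -m creep '[{"travel":[0,0,-0.0007],"dr":[0,0,0],"fingers":-1},{"travel":[0,0,-0.0007],"dr":[0,0,0],"fingers":-1}]'| tr '\n' ' '; python3 -m creep '[{"travel":[0,0,-0.0005],"dr":[0,0,0],"fingers":-1},{"travel":[0,0,-0.0005],"dr":[0,0,0],"fingers":-1}]'| tr '\n' ' '
```

```text
clock: 12.07 position: [0.5007, -0.0759, 0.0885] ee_rot: [-2.341, -2.095, 0.0] ft_force: [0.3, 1.8, -0.3] opening: 0.0079 clock: 12.23 position: [0.5007, -0.0758, 0.0879] ee_rot: [-2.341, -2.095, 0.0] ft_force: [0.1, 0.8, 0.3] opening: 0.0077 clock: 12.4 position: [0.5009, -0.0759, 0.0877] ee_rot: [2.341, 2.095, 0.0] ft_force: [0.5, 0.6, 2.2] opening: 0.0072
```

The key is home: contact at TCP z 0.0877, where about 0.088 was expected. I'll turn clockwise in steps while watching the forces.

```bash
cat > g.py <<'E'
from h import *
np.set_printoptions(precision=3,suppress=True)
s=ctrl.sense();R=cv2.Rodrigues(s["ee_rot"])[0]
p=camera("top");o=[]
for m in masks_of("lid",p)[:1]:
    P=cloud(p,m["mask"]);o=np.percentile(P[:,2],[50,95])
d=P[np.hypot(P[:,0]-.471,P[:,1]+.057)<.012] if len(o) else []
print("M",s["moment"],"F",s["ft_force"],"pos",s["position"],"yaw",round(np.arctan2(R[1,0],R[0,0]),3),"lid z",o, np.median(d[:,2]) if len(d) else None)
E
python3 -m creep '[{"travel":[0,0,0],"dr":[0,0,-0.1],"fingers":-1},{"travel":[0,0,0],"dr":[0,0,-0.2],"fingers":-1},{"travel":[0,0,0],"dr":[0,0,-0.2],"fingers":-1}]' | tr '\n' ' '; python3 g.py;  python3 -m creep '[{"travel":[0,0,0],"dr":[0,0,-0.1],"fingers":-1},{"travel":[0,0,0],"dr":[0,0,-0.2],"fingers":-1},{"travel":[0,0,0],"dr":[0,0,-0.2],"fingers":-1}]' | tr '\n' ' '; python3 g.py
```

```text
clock: 12.65 position: [0.5008, -0.0762, 0.0877] ee_rot: [2.543, 1.844, -0.001] ft_force: [-1.0, -2.8, 3.1] opening: 0.008 M [-0.476  0.214 -0.007] F [-0.981 -2.805  3.143] pos [ 0.501 -0.076  0.088] yaw 1.255 lid z [0.082 0.087] 0.17541347604068902
clock: 13.0 position: [0.5007, -0.0764, 0.0877] ee_rot: [2.712, 1.583, -0.001] ft_force: [-2.0, -4.9, 3.1] opening: 0.0077 M [-0.846  0.426  0.003] F [-1.961 -4.924  3.124] pos [ 0.501 -0.076  0.088] yaw 1.057 lid z [0.082 0.088] 0.08027316277967989
```

```bash
python3 -m creep '[{"travel":[0,-0.0002,0],"dr":[0,0,-0.1],"fingers":-1},{"travel":[-0.0001,-0.0003,0],"dr":[0,0,-0.2],"fingers":-1},{"travel":[-0.0001,-0.0003,0],"dr":[0,0,-0.2],"fingers":-1}]' | tr '\n' ' '; python3 g.py;  python3 -m creep '[{"travel":[0,0,0],"dr":[0,0,-0.1],"fingers":-1},{"travel":[0,0,0],"dr":[0,0,-0.2],"fingers":-1},{"travel":[0,0,0],"dr":[0,0,-0.2],"fingers":-1}]' | tr '\n' ' '; python3 g.py
```

```text
clock: 13.35 position: [0.5005, -0.0766, 0.0876] ee_rot: [2.857, 1.305, -0.001] ft_force: [-3.3, -4.1, 4.0] opening: 0.0078 M [-0.815  0.557  0.036] F [-3.268 -4.134  4.027] pos [ 0.501 -0.077  0.088] yaw 0.857 lid z [] None
clock: 13.7 position: [0.5005, -0.0765, 0.0877] ee_rot: [2.973, 1.013, -0.001] ft_force: [-3.8, -4.1, 4.2] opening: 0.0079 M [-0.671  0.653 -0.005] F [-3.787 -4.126  4.171] pos [ 0.5   -0.077  0.088] yaw 0.657 lid z [0.082 0.087] 0.08133237017943395
```

```bash
python3 -m creep '[{"travel":[-0.0002,-0.0001,0],"dr":[0,0,-0.1],"fingers":-1},{"travel":[-0.0003,-0.0002,0],"dr":[0,0,-0.2],"fingers":-1},{"travel":[-0.0003,-0.0002,0],"dr":[0,0,-0.2],"fingers":-1}]' | tr '\n' ' '; python3 g.py;  python3 -m creep '[{"travel":[0,0,0],"dr":[0,0,-0.1],"fingers":-1},{"travel":[0,0,0],"dr":[0,0,-0.2],"fingers":-1},{"travel":[0,0,0],"dr":[0,0,-0.2],"fingers":-1}]' | tr '\n' ' '; python3 g.py
```

```text
clock: 14.05 position: [0.5003, -0.0765, 0.0877] ee_rot: [3.059, 0.713, -0.0] ft_force: [-3.0, -3.0, 3.6] opening: 0.0081 M [-0.488  0.436  0.023] F [-2.954 -3.017  3.595] pos [ 0.5   -0.077  0.088] yaw 0.458 lid z [0.082 0.087] 0.08131571915160984
clock: 14.4 position: [0.5003, -0.0764, 0.0877] ee_rot: [3.115, 0.404, -0.0] ft_force: [-3.4, -2.7, 5.0] opening: 0.0081 M [-0.45   0.571  0.004] F [-3.418 -2.721  4.981] pos [ 0.5   -0.076  0.088] yaw 0.258 lid z [0.082 0.087] 0.08162508929318602
```

```bash
python3 -m creep '[{"travel":[0,0,0],"dr":[0,0,-0.1],"fingers":-1},{"travel":[0,0,0],"dr":[0,0,-0.1],"fingers":-1}]' | tr '\n' ' '; python3 g.py;  python3 -m creep '[{"travel":[0,0,0],"dr":[0,0,-0.1],"fingers":-1},{"travel":[0,0,0],"dr":[0,0,-0.1],"fingers":-1}]' | tr '\n' ' '; python3 g.py
```

```text
clock: 14.67 position: [0.5003, -0.0764, 0.0876] ee_rot: [3.132, 0.249, -0.0] ft_force: [-3.3, -2.0, 5.9] opening: 0.0079 M [-0.437  0.646  0.006] F [-3.268 -1.987  5.889] pos [ 0.5   -0.076  0.088] yaw 0.159 lid z [0.082 0.086] 0.08159138458154414
clock: 14.93 position: [0.5004, -0.0764, 0.0877] ee_rot: [3.14, 0.093, -0.0] ft_force: [-2.4, -2.0, 5.5] opening: 0.0077 M [-0.346  0.491  0.023] F [-2.411 -2.049  5.549] pos [ 0.5   -0.076  0.088] yaw 0.059 lid z [0.085 0.092] 0.08524252561925394
```

```bash
python3 g.py; python3 g.py
```

```text
M [-0.411  0.555  0.016] F [-2.683 -2.477  4.987] pos [ 0.5   -0.076  0.088] yaw 0.064 lid z [0.09  0.095] 0.09178360836246302
M [-0.391  0.564  0.061] F [-3.332 -1.503  4.57 ] pos [ 0.5   -0.076  0.088] yaw 0.065 lid z [0.092 0.097] 0.09531515715000793
```

The lid has sprung: its edge is at about 0.095 m and still rising. Now I'll turn back, easing the shifts.

```bash
python3 -m creep '[{"travel":[0,0,0],"dr":[0,0,0.08],"fingers":-1},{"travel":[0,0,0.0002],"dr":[0,0,0.18],"fingers":-1},{"travel":[0.0001,0.0001,0.0002],"dr":[0,0,0.28],"fingers":-1},{"travel":[0.0001,0.0001,0.0002],"dr":[0,0,0.38],"fingers":-1},{"travel":[0.0001,0.0001,0.0002],"dr":[0,0,0.4],"fingers":-1}]' | tr '\n' ' '; python3 g.py;  python3 -m creep '[{"travel":[0,0,0],"dr":[0,0,0.1],"fingers":-1},{"travel":[0,0,0],"dr":[0,0,0.2],"fingers":-1},{"travel":[0,0,0],"dr":[0,0,0.3],"fingers":-1},{"travel":[0,0,0],"dr":[0,0,0.3],"fingers":-1}]' | tr '\n' ' '; python3 g.py
```

```text
clock: 15.65 position: [0.5009, -0.0758, 0.0877] ee_rot: [-3.055, -0.73, -0.002] ft_force: [3.6, 2.4, 0.4] opening: 0.0079 M [ 0.41  -0.733 -0.056] F [3.645 2.44  0.447] pos [ 0.501 -0.076  0.088] yaw 0.469 lid z [0.094 0.101] 0.09703811091748116
clock: 16.08 position: [0.5006, -0.0759, 0.0877] ee_rot: [-2.915, -1.171, -0.001] ft_force: [3.2, 3.3, 1.4] opening: 0.0079 M [ 0.551 -0.593 -0.053] F [3.208 3.309 1.416] pos [ 0.501 -0.076  0.088] yaw 0.764 lid z [0.094 0.101] 0.09611330277840469
```

```bash
python3 -m creep '[{"travel":[0.0001,0.0001,0],"dr":[0,0,0.1],"fingers":-1},{"travel":[0.0002,0.0002,0],"dr":[0,0,0.2],"fingers":-1},{"travel":[0.0003,0.0002,0],"dr":[0,0,0.3],"fingers":-1},{"travel":[0.0003,0.0002,0],"dr":[0,0,0.3],"fingers":-1}]' | tr '\n' ' '; python3 g.py;  python3 -m creep '[{"travel":[0,0,0],"dr":[0,0,0.1],"fingers":-1},{"travel":[0,0.0001,0],"dr":[0,0,0.2],"fingers":-1},{"travel":[0,0.0002,0],"dr":[0,0,0.3],"fingers":-1},{"travel":[0,0.0002,0],"dr":[0,0,0.3],"fingers":-1}]' | tr '\n' ' '; python3 g.py
```

```text
clock: 16.52 position: [0.5008, -0.0759, 0.0877] ee_rot: [-2.709, -1.59, -0.0] ft_force: [3.0, 3.6, 2.1] opening: 0.0078 M [ 0.626 -0.407 -0.042] F [2.974 3.633 2.095] pos [ 0.501 -0.076  0.088] yaw 1.062 lid z [0.094 0.1  ] 0.0958718073225846
clock: 16.95 position: [0.5007, -0.0757, 0.0877] ee_rot: [-2.442, -1.976, 0.0] ft_force: [0.8, 3.3, 2.0] opening: 0.0076 M [ 0.687 -0.174 -0.094] F [0.772 3.28  2.023] pos [ 0.501 -0.076  0.088] yaw 1.36 lid z [0.094 0.099] 0.09733103133973486
```

```bash
cat > m.py <<'E'
from h import *
np.set_printoptions(precision=3,suppress=True)
s=ctrl.sense();R=cv2.Rodrigues(s["ee_rot"])[0]
print("M",s["moment"],"F",s["ft_force"],"pos",s["position"]*1000,"yaw",round(np.arctan2(R[1,0],R[0,0]),3))
E
for k in 1; do python3 -m creep '[{"travel":[0,0,0],"dr":[0,0,0.05],"fingers":-1},{"travel":[0,0,0],"dr":[0,0,0.05],"fingers":-1}]' >/dev/null; python3 m.py;  python3 -m creep '[{"travel":[0,0,0],"dr":[0,0,0.05],"fingers":-1},{"travel":[0,0,0],"dr":[0,0,0.05],"fingers":-1}]' >/dev/null; python3 m.py; python3 -m creep '[{"travel":[0,0,0],"dr":[0,0,0.04],"fingers":-1},{"travel":[0,0,0],"dr":[0,0,0.04],"fingers":-1}]' >/dev/null; python3 m.py; done
```

```text
M [ 0.731 -0.113 -0.008] F [1.077 4.281 3.069] pos [500.685 -75.802  87.69 ] yaw 1.407
M [ 0.754 -0.091 -0.073] F [0.834 4.557 2.619] pos [500.678 -75.815  87.669] yaw 1.458
M [ 0.824 -0.138 -0.104] F [-0.714  3.969  3.491] pos [500.701 -75.811  87.686] yaw 1.497
```

```bash
python3 -m creep '[{"travel":[0,0,0],"dr":[0,0,0.04],"fingers":-1},{"travel":[0,0,0],"dr":[0,0,0.04],"fingers":-1}]' >/dev/null; python3 m.py;  python3 -m creep '[{"travel":[0,0,0],"dr":[0,0,0.04],"fingers":-1},{"travel":[0,0,0],"dr":[0,0,0.04],"fingers":-1}]' >/dev/null; python3 m.py; python3 -m creep '[{"travel":[0,0,0],"dr":[0,0,0.03],"fingers":-1},{"travel":[0,0,0],"dr":[0,0,0.03],"fingers":-1}]' >/dev/null; python3 m.py
```

```text
M [ 1.045 -0.12  -0.095] F [1.043 6.953 3.306] pos [500.755 -75.641  87.695] yaw 1.537
M [ 1.337 -0.1   -0.105] F [1.49  7.427 2.364] pos [500.772 -75.5    87.686] yaw 1.578
M [ 1.524 -0.187  0.005] F [0.855 8.128 3.429] pos [500.803 -75.439  87.716] yaw 1.607
```

The torque builds beyond yaw 1.51, so the stop is reached. I'll back off about 0.18 rad and try a gentle lift.

```bash
python3 -m creep '[{"travel":[0,0,0],"dr":[0,0,-0.1],"fingers":-1},{"travel":[0,0,0],"dr":[0,0,-0.17],"fingers":-1},{"travel":[0,0,0],"dr":[0,0,-0.17],"fingers":-1}]' >/dev/null; python3 m.py;  python3 -m creep '[{"travel":[0,0,0.001],"dr":[0,0,0],"fingers":-1},{"travel":[0,0,0.002],"dr":[0,0,0],"fingers":-1},{"travel":[0,0,0.002],"dr":[0,0,0],"fingers":-1}]' >/dev/null; python3 m.py; python3 -m creep '[{"travel":[0,0,0.0008],"dr":[0,0,0],"fingers":-1},{"travel":[0,0,0.0008],"dr":[0,0,0],"fingers":-1}]' >/dev/null; python3 m.py;python3 -m creep '[{"travel":[0,0,0.0007],"dr":[0,0,0],"fingers":-1},{"travel":[0,0,0.0007],"dr":[0,0,0],"fingers":-1}]' >/dev/null; python3 m.py
```

```text
M [ 0.243 -0.069 -0.035] F [0.269 0.532 2.024] pos [500.735 -76.126  87.688] yaw 1.432
M [ 0.119 -0.041 -0.027] F [ 0.085  0.841 -1.023] pos [500.671 -75.948  89.686] yaw 1.44
M [ 0.031  0.015 -0.007] F [ 0.778 -0.212  0.126] pos [500.729 -75.929  90.533] yaw 1.44
M [ 0.021  0.044 -0.022] F [ 0.033  0.801 -0.905] pos [500.746 -75.865  91.253] yaw 1.44
```

```bash
python3 -m creep '[{"travel":[0,0,0.001],"dr":[0,0,0],"fingers":-1},{"travel":[0,0,0.002],"dr":[0,0,0],"fingers":-1},{"travel":[0,0,0.002],"dr":[0,0,0],"fingers":-1}]' >/dev/null; python3 m.py;  python3 -m creep '[{"travel":[0,0,0.0015],"dr":[0,0,0],"fingers":-1},{"travel":[0,0,0.003],"dr":[0,0,0],"fingers":-1},{"travel":[0,0,0.004],"dr":[0,0,0],"fingers":-1}]' >/dev/null; python3 m.py; python3 -m creep '[{"travel":[0,0,0.005],"dr":[0,0,0],"fingers":-1},{"travel":[0,0,0.012],"dr":[0,0,0],"fingers":-1},{"travel":[0,0,0.02],"dr":[0,0,0],"fingers":-1},{"travel":[0,0,0.02],"dr":[0,0,0],"fingers":-1}]' >/dev/null; python3 m.py
```

```text
M [ 0.027  0.013 -0.026] F [ 0.089 -0.143 -0.327] pos [500.862 -75.879  93.46 ] yaw 1.44
M [-0.035  0.038  0.012] F [ 0.154 -0.125  0.401] pos [500.812 -75.874  97.441] yaw 1.44
M [ 0.029 -0.042  0.016] F [ 0.489 -0.166  0.997] pos [501.51  -75.994 119.445] yaw 1.44
```

The key is out. I'll carry it back over its hole at the recorded grasp pose: TCP (0.3511,-0.2580), yaw 1.040.

```bash
python3 -m creep '[{"travel":[0,0,0.03],"dr":[0,0,-0.08],"fingers":-1},{"travel":[-0.01,-0.012,0.05],"dr":[0,0,-0.16],"fingers":-1},{"travel":[-0.03,-0.036,0.05],"dr":[0,0,-0.24],"fingers":-1},{"travel":[-0.052,-0.064,0.05],"dr":[0,0,-0.32],"fingers":-1},{"travel":[-0.076,-0.092,0.05],"dr":[0,0,-0.4],"fingers":-1}]' >/dev/null; python3 m.py; python3 -m creep '[{"travel":[-0.024,-0.029,0],"dr":[0,0,0],"fingers":-1},{"travel":[-0.048,-0.058,0],"dr":[0,0,0],"fingers":-1},{"travel":[-0.066,-0.08,-0.01],"dr":[0,0,0],"fingers":-1},{"travel":[-0.074,-0.09,-0.04],"dr":[0,0,0],"fingers":-1},{"travel":[-0.074,-0.09,-0.06],"dr":[0,0,0],"fingers":-1}]' >/dev/null;python3 -m creep '[{"travel":[0,0,0],"dr":[0,0,0],"fingers":-1},{"travel":[0,0,0],"dr":[0,0,0],"fingers":-1},{"travel":[0,0,0],"dr":[0,0,0],"fingers":-1}]' >/dev/null; python3 m.py
```

```text
M [-0.067 -0.026  0.012] F [ 0.77  -0.62  -0.653] pos [ 424.139 -168.401  167.729] yaw 1.037
M [-0.009 -0.044 -0.014] F [ 0.959 -0.697 -0.337] pos [ 351.439 -257.919  108.726] yaw 1.04
```

```bash
python3 -m creep '[{"travel":[-0.0003,-0.0001,-0.02],"dr":[0,0,0],"fingers":-1},{"travel":[-0.0003,-0.0001,-0.04],"dr":[0,0,0],"fingers":-1},{"travel":[-0.0003,-0.0001,-0.054],"dr":[0,0,0],"fingers":-1},{"travel":[-0.0003,-0.0001,-0.054],"dr":[0,0,0],"fingers":-1},{"travel":[-0.0003,-0.0001,-0.054],"dr":[0,0,0],"fingers":-1}]' >/dev/null; python3 m.py
python3 - <<'E'
from h import *
np.set_printoptions(precision=4,suppress=True)
p=camera("wrist");sc=camera("scene")
for t,z in (("key",.049),("key_lug",.042),("hole_a",.03)):
    for m in spot_point(t,p)[:2]: print(t,round(m["confidence"],2),np.round(m["location"],1),atz(p,m["location"],z))
a=cv2.resize(p["img"][110:270,170:330,::-1],(400,400),interpolation=cv2.INTER_CUBIC)
b=cv2.resize(sc["img"][195:255,120:180,::-1],(400,400),interpolation=cv2.INTER_CUBIC)
cv2.imwrite("pics/g.png",np.hstack([a,b]))
E
```

```text
M [ 0.03   0.013 -0.025] F [ 0.299 -0.359 -0.366] pos [ 351.091 -257.85    54.357] yaw 1.041
key 0.76 [258.4 245.2] [ 0.352  -0.2585  0.049 ]
key 0.66 [162.3 189.2] [ 0.3251 -0.2053  0.049 ]
key_lug 0.75 [240.5 240.6] [ 0.3428 -0.2539  0.042 ]
hole_a 0.74 [254.4 232.3] [ 0.3495 -0.2581  0.03  ]
```

View pics/g.png

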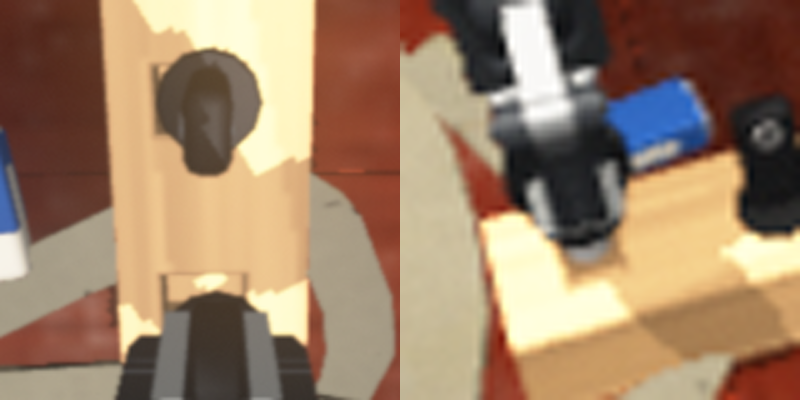

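The hole's edge shows at (205,275) just ahead of the fingers, bulging to the lug side, and the key sits over it. I'll lower with force checks.

```bash
python3 -m creep '[{"travel":[0,0,-0.002],"dr":[0,0,0],"fingers":-1},{"travel":[0,0,-0.004],"dr":[0,0,0],"fingers":-1},{"travel":[0,0,-0.0055],"dr":[0,0,0],"fingers":-1},{"travel":[0,0,-0.0055],"dr":[0,0,0],"fingers":-1}]' >/dev/null; python3 m.py; python3 -m creep '[{"travel":[0,0,-0.0015],"dr":[0,0,0],"fingers":-1},{"travel":[0,0,-0.003],"dr":[0,0,0],"fingers":-1},{"travel":[0,0,-0.003],"dr":[0,0,0],"fingers":-1}]' >/dev/null; python3 m.py; python3 -m creep '[{"travel":[0,0,-0.0015],"dr":[0,0,0],"fingers":-1},{"travel":[0,0,-0.003],"dr":[0,0,0],"fingers":-1},{"travel":[0,0,-0.003],"dr":[0,0,0],"fingers":-1}]' >/dev/null; python3 m.py
```

```text
M [-0.03   0.019 -0.049] F [ 0.038  0.216 -0.149] pos [ 350.292 -257.819   47.254] yaw 1.04
M [ 0.01  -0.043 -0.034] F [-0.327 -0.436 -0.724] pos [ 350.357 -257.867   44.351] yaw 1.04
M [ 0.019  0.026 -0.032] F [-0.163 -0.399 -0.7  ] pos [ 350.37  -257.86    41.359] yaw 1.04
```

Free entry. I'll lower to seating, then release slowly.

```bash
python3 -m creep '[{"travel":[0.0004,0,-0.002],"dr":[0,0,0],"fingers":-1},{"travel":[0.0004,0,-0.0035],"dr":[0,0,0],"fingers":-1},{"travel":[0.0004,0,-0.0045],"dr":[0,0,0],"fingers":-1},{"travel":[0.0004,0,-0.0045],"dr":[0,0,0],"fingers":-1}]' >/dev/null; python3 m.py; python3 -m creep '[{"travel":[0,0,-0.0007],"dr":[0,0,0],"fingers":-1},{"travel":[0,0,-0.0007],"dr":[0,0,0],"fingers":-1}]' >/dev/null; python3 m.py
```

```text
M [-0.012  0.006 -0.   ] F [ 0.733 -0.302 -0.415] pos [ 350.751 -257.864   36.885] yaw 1.04
M [-0.001 -0.011 -0.015] F [-0.192  1.293 -1.148] pos [ 350.853 -257.928   36.379] yaw 1.04
```

```bash
python3 -m creep '[{"travel":[0,0,-0.0006],"dr":[0,0,0],"fingers":-1},{"travel":[0,0,-0.0006],"dr":[0,0,0],"fingers":-1}]' >/dev/null; python3 m.py; python3 -m creep '[{"travel":[0,0,0],"dr":[0,0,0],"fingers":-0.75},{"travel":[0,0,0],"dr":[0,0,0],"fingers":-0.5},{"travel":[0,0,0],"dr":[0,0,0],"fingers":-0.2},{"travel":[0,0,0],"dr":[0,0,0],"fingers":0},{"travel":[0,0,0],"dr":[0,0,0],"fingers":0}]' | tr '\n' ' '; python3 -m creep '[{"travel":[0,0,0.015],"dr":[0,0,0],"fingers":0},{"travel":[0,0,0.045],"dr":[0,0,0],"fingers":0},{"travel":[0,0,0.08],"dr":[0,0,0],"fingers":0},{"travel":[0,0,0.12],"dr":[0,0,0],"fingers":0},{"travel":[0,0,0.15],"dr":[0,0,0],"fingers":0}]' | tr '\n' ' '; python3 -m creep '[{"travel":[0,0,0],"dr":[0,0,0],"fingers":0},{"travel":[0,0,0],"dr":[0,0,0],"fingers":0}]' >/dev/null
python3 c.py; python3 g.py
python3 - <<'E'
from h import *
p=camera("wrist");sc=camera("scene")
a=cv2.resize(p["img"][60:220,170:330,::-1],(400,400),interpolation=cv2.INTER_CUBIC)
b=cv2.resize(sc["img"][110:270,120:400,::-1],(400,400)[:1]+(229,),interpolation=cv2.INTER_CUBIC)
b=np.vstack([b,np.zeros((171,400,3),np.uint8)])
cv2.imwrite("pics/h.png",np.hstack([a,b]))
E
```

```text
M [-0.015 -0.021  0.046] F [ 0.329  0.27  -0.745] pos [ 350.841 -257.937   35.813] yaw 1.04
clock: 23.38 position: [0.3509, -0.2579, 0.0359] ee_rot: [2.726, 1.561, 0.0] ft_force: [0.6, 0.3, 0.1] opening: 0.0427 clock: 23.8 position: [0.3509, -0.258, 0.189] ee_rot: [2.725, 1.56, 0.001] ft_force: [-0.5, -0.9, 0.7] opening: 0.0425 wrist key 320 mean [ 0.3525 -0.2555  0.0602] zmax 0.0656510036460563 rect [ 351.1 -257.8] [30.9  8.7] 59.5
wrist flat_key 189 mean [ 0.3755 -0.2135  0.0681] zmax 0.07130319223459003 rect [ 375.4 -214.2] [15.7  8.8] 59.4
wrist key_block 3456 mean [ 0.3649 -0.2323  0.0307] zmax 0.034367985100417886 rect [ 362.5 -236.1] [100.4  46.1] 60.5
scene key 181 mean [ 0.3536 -0.2597  0.0558] zmax 0.06469683015495697 rect [ 351.8 -258.5] [30.4 11.4] 58.4
scene flat_key 111 mean [ 0.3781 -0.216   0.0588] zmax 0.07065074663440951 rect [ 376.5 -214.9] [15.8  8.9] 62.8
scene key_block 793 mean [ 0.3693 -0.2378  0.03  ] zmax 0.03354720233123498 rect [ 364.2 -236.6] [99.9 47.4] 60.8
scene lockbox 2726 mean [ 0.4806 -0.0658  0.0793] zmax 0.08599862029372962 rect [462.7 -52.7] [143.2 148.5] 56.6
top flat_key 4078 mean [ 0.4618 -0.0511  0.085 ] zmax 0.10358492381680007 rect [463.9 -51.2] [144.3 144.9] 57.2
top key_block 201 mean [ 0.3758 -0.2104  0.0306] zmax 0.03448988275673215 rect [ 367.4 -230.2] [87.1 46.3] 60.6
top lockbox 2293 mean [ 0.472  -0.057   0.0802] zmax 0.08598838721621904 rect [464.  -51.2] [144.2 144.3] 57.2
[ 0.3509 -0.2579  0.1859] 24.7167
M [ 0.001 -0.041  0.051] F [-1.06   0.185 -1.014] pos [ 0.351 -0.258  0.186] yaw 1.04 lid z [0.089 0.098] 0.09621880999924493
```

View pics/h.png

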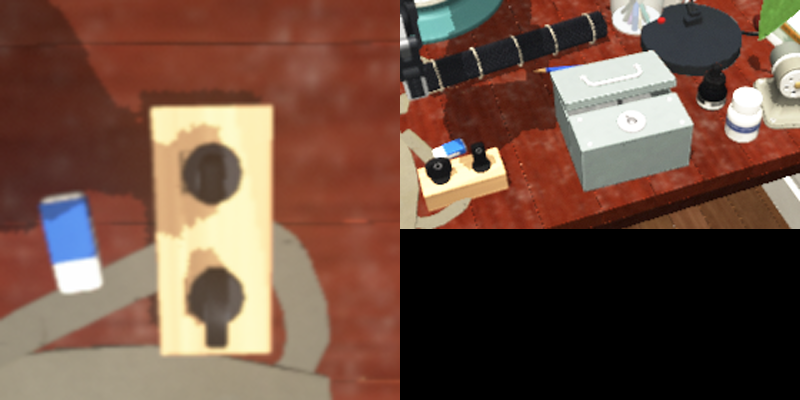

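The final view shows both keys standing in the block: the round bow at (215,300), the flat key at (210,172). The lid is ajar and the eraser and bottles have not moved. I'll hand in the job.

```bash
python3 -c "
from rig import ticket
print(ticket.job_done())"
```

```text
the job is handed in; nothing more can be done
None
```

I opened the lock box with the round-bow key and stood the key back in its hole. The job was handed in at about 25 s, against the 61 s limit, and the hand-in gave no verdict.

- **In the lock:** I lined the key up with the notch, seen at about 0.46 rad from the box's +x. It pressed with about 4.5 N, then dropped in and went home at the expected height.
- **Turning:** I turned it 1.4 rad clockwise until the lid sprang. I then turned it back to its stop, with about 8 N of sideways force there, backed off 0.17 rad and drew it out without resistance. The highest wrist force I read was about 9 N.
- **Key:** the last wrist image put it within about 0.6 mm of where it stood at the start. Its top is at the same height as before, so the collar is seated.
- **Lid:** its edge is at about 0.096 m, roughly 0.18 rad ajar.
- **Everything else:** the flat key stands within about 1 mm of its starting place. The eraser and bottles look untouched in the picture, though I did not measure them again.
- **Disagreements:** the networks sometimes mislabelled things in the top view; in the last check one called the whole box "flat_key". I ignored these because the wrist and scene views agreed with each other.

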